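Hold a pendulum gauge at its set angle on a carved ridge

TASK

Pick up the wooden angle gauge by its top tab and stand the middle of its shoe across the high round ridge of the carved offcut, its dial plate vertical. Rock it on the ridge until the swinging dark pointer settles with its tip over the flat copper mark, and finish while still gripping it steadily there, shoe pressed lightly on the ridge, so that the angle can be scribed. Leave the mallet, gouge and loose scrap where they lie.

Things in the scene. Friction and masses are not known exactly. Their poses are not given: they have to be found in the camera images.
- gauge: Loose wooden gauge, 0.27-0.43 kg, standing on its shoe. Origin: centre of shoe underside; z up, y along the shoe, x out of the dial (yaw 0: dial faces world +x). Shoe 40 (x) x 160 (y) x 12 mm; white upright panel 8 thick, 150 wide, to 136 mm height; above it a dark grip tab 14 thick (x), 44 wide, from 136 to 182 mm. Dial on the panel's +x face, pivot 124 mm high.
- tab_grip (a point): Grip point inside the tab, on the gauge's middle line, 162 mm above the shoe's underside; pinch the tab across its 14 mm thickness (gauge x).
- shoe_mid (a point): Centre of the underside of the gauge's shoe.
- pointer (a joint): Free-swinging dark pointer, 94 mm long with a round bob, hangs from the pivot, settles in about 1 s. Angle about gauge x, rad: 0 hanging straight down the gauge; positive with its tip towards gauge +y, as when the gauge is rolled so that its +y end dips (reads minus the gauge's roll about gauge x).
- mark (a joint): Stiff copper mark arm on the same pivot, stays as preset: ends in a flat plate 14 mm wide, 81 to 107 mm from the pivot. Angle in the same sense as the pointer's, preset between 0.14 and 0.38 rad.
- pointer_tip (a point): Point on the pointer 90 mm from the pivot, near its tip.
- mark_point (a point): Centre line of the mark plate, 90 mm from the pivot.
- offcut: Carved wooden joist offcut, fixed to the bench on a 150 by 150 mm base board. Origin: centre of its underside. The block is 90 mm (x) by 105 mm (y), flat top 40 mm above the bench with small lumps up to 47 mm at its sides, and the high round ridge along its x through the middle.
- ridge: The high ridge of the offcut: a round back of radius 35 mm and 70 mm long, its axis along offcut x at 35 mm above the bench; top line 70 mm above the bench. Same frame as the offcut.
- crest (a point): Middle of the ridge's top line, 70 mm above the bench.
- mallet: Bystander: lying round wooden mallet, 240 mm long, 70 mm across the head.
- gouge: Bystander: lying carving gouge, 200 mm long, 24 mm thick dark handle.
- scrap: Bystander: loose pale wood scrap, 90 by 60 by 30 mm.

How it is judged (in metres and radians):
On the way, in this order (a step that is already met when the one before it is completed fails the run):
1. the gauge is gripped and lifted clear of the bench (height (world z) of shoe_mid above 0.03 m and contact force between the fingers and gauge above 1 N), for 0.2 s.
2. the gripped gauge stands on the ridge (contact force between gauge and ridge above 0.3 N and contact force between the fingers and gauge above 1 N), for 0.2 s.
At the end, for the whole second after the job is handed in: The gauge is still, gripped (over 2 N), its shoe on the ridge (0.3 to 25 N) within 30 mm along and 40 mm across the ridge's middle and over 50 mm high, dial upright within 11 degrees fore and aft, pointer at rest, tip within 7 mm of the mark's centre line (distance between pointer_tip and mark_point below 0.007 m and velocity of joint pointer between -0.3 and 0.3 rad/s and contact force between the fingers and gauge above 2 N and contact force between gauge and ridge between 0.3 and 25 N and x of shoe_mid in the frame of offcut between -0.03 and 0.03 m and y of shoe_mid in the frame of offcut between -0.04 and 0.04 m and height (world z) of shoe_mid above 0.05 m and angle between gauge's own x axis and vertical between 1.37 and 1.77 rad and linear speed of gauge below 0.02 m/s); the arm keeps its last pose, push and grip.
It fails at once if the mallet, gouge or scrap is shifted by more than 30 mm (distance of any of mallet, gouge, scrap from where it was at the start of the episode above 0.03 m).
It also fails if it takes over 54 s, if anything falls off the work surface, if the arm or the gripper's body presses on something with over 40 N, if the wrist force passes 120 N, or if a joint passes its speed limit or range.

ROBOT

A 6-joint arm with a two-finger parallel gripper is mounted at the origin on the work surface. World frame = base frame: x ahead of the robot, y to its left, z up, the work surface at z = 0. Lengths are in mm, angles in rad, forces in N, time in s.
With the tool pointing down it reaches from about 350 to 975 mm from the base axis. Payload 7.1 kg.
Tool frame: the origin (TCP) lies midway between the tips of the shut fingers; the grasp point (between the pads) lies 19 mm behind it (ctrl.grip_depth is the distance from the TCP to the grasp point, in mm); z points along the fingers, y is the line along which they close (so a half turn about z gives the same grasp; the last joint's range is limited). The gripper opens to 88 mm and grips with 3 to 60 N. Pads are 20 mm wide; open, the fingers measure 115 mm over their backs; the gripper's body (75 mm by 178 mm) begins 61 mm behind the grasp point.
Start: joints at [-1.161, 0.423, 1.63, -0, 1.089, -0.019], TCP at [259.877, -568.391, 222.675] pointing down, gripper open.
Joint ranges: [-3, 3], [-0.9, 2.11], [0.09, 2.58], [-1.31, 4.45], [0.11, 2.69], [-2.54, 2.54]. Speed limits (rad/s): [2.39, 2.39, 3.01, 3.14, 3.14, 3.14].

INTERFACE

Orientations are given as a rotation vector (axis times angle).
In Python, from workcell import ctrl, cams gives the robot as it stands.
- The arm moves only by the tool move_arm, never from a script. Its argument "steps" is a list of rows, each a list of 3 entries, a list of its own where there are three numbers: the shift along the tool's x, y, z in units of 25 mm (1.0 is 25 mm), then the turn about the tool's z in units of 5 degrees (1.0 is 5 degrees), then the closure, from 0 (fully open) to 1 (shut). A call has 1 to 20 rows; each row shifts and turns the commanded pose from where the row before left it, along the tool's axes as they then stand; what a row does not reach is not made up. A row lasts 1/12 s, in which the tool goes at most 41.7 mm and 7.16 degrees, less where a joint would pass 70% of its speed; a pose out of reach is approached as far as the arm can. A call is refused whole if a number of a shift passes 1 or a number of a turn 1, either way. A call with a gripper value outside its range is refused whole. The fingers move at their own pace and stop on an object; the grip force is fixed at half the most. Time passes only in rows, so rows that do not move let the fingers close. It gives the time, the measured TCP pose, the force, the opening and the grip force at its end, in the units of the state.
- ctrl.get_obs(): the state, without advancing time (a new reading comes with each control period).
- cams.get_image(name): name is "side" or "top" or "wrist"; returns a dict with "image" (480x640x3 uint8, red, green, blue), "camera_matrix" (3x3 intrinsics, pixels), "xyz" and "rotation" of the camera in the world; the wrist camera has in their place "mount" (4x4, takes a point from camera to tool coordinates, whose origin is the TCP and whose axes are the flange's). Camera axes: x right, y down, z forward; pixel columns grow to the right and rows downward; lengths in mm; the calibration is good to about 2 mm. A picture is of the moment at which its call begins: read the wrist's pose just before it. There is no depth.
- ctrl.close_job(): hands the job in; it is judged then, once.
Trained networks look in the newest picture that a camera, given by its name, has taken for a name from the list of things; names that differ only in an ending like _2 or _b are one class to them, and where a whole thing is asked for, a point or a joint stands for the part that bears it (a point fixed in the world has none). Each returns a list of dicts, best first, with "p" (0 to 1); they miss things now and then, are a little off and sometimes report something else, mostly with a low value. They report only what shows in the picture. A call takes as long as a camera call.
- cams.boxes_of(camera, thing): "rect" ([centre column, centre row, width, height] in pixels, round what is visible of it).
- cams.cut_out(camera, thing): "pixels" (480x640 bool, what is visible of it) and "rect" ([centre column, centre row, width, height] in pixels, round what is visible of it).
The state is a dict: "t": time; "qpos": joint angles; "qvel": joint speeds; "joint_torque": joint torques, N m; "ee_pos": TCP position; "orientation": TCP orientation; "ft_force": force on the tool from outside, world axes, zero at the start; "moment": the same for the moment, N m; "width": finger opening in mm; "grasp_force": force on a finger pad.
Only numpy, scipy, OpenCV 4.12 (cv2) and the standard library are available. Lean on these libraries where they do the work, as an engineer would, in place of code of your own. Each camera call takes 0.05 s, during which the arm holds its last target. There are 200 camera calls.

## Working session

There is one attempt and no reset: what is moved stays moved. The work goes in short steps, Python scripts to look and compute and a tool call to move; the robot and the scene stay as the last step left them, time stands still between calls to the robot, and variables do not carry over. Pictures are saved under pics/ and viewed, at most 10 in all, crops included, and the job is handed in when it is done.

Besides the shell and the picture viewer there is one more tool, called as name(argument=value, ...), one argument or row to a line, values as JSON. move_arm: Moves the arm, as the interface text tells. Its arguments: {"type":"object","properties":{"steps":{"type":"array"}},"required":["steps"]}

```bash
mkdir -p pics; ls; cat > h.py <<'E'
import numpy as np, cv2
from workcell import ctrl, cams
from scipy.spatial.transform import Rotation as R
E
python3 - <<'E'
from h import *
o=ctrl.get_obs(); print(o)
for n in ("side","top"):
    im=cams.get_image(n); cv2.imwrite(f"pics/{n}0.png",im["image"][:,:,::-1])
    print(n,im["camera_matrix"],im["xyz"],im["rotation"])
    for t in ("gauge","tab_grip","shoe_mid","pointer","mark","offcut","ridge","mallet","gouge","scrap"):
        print(t,[(np.round(b["rect"]),round(b["p"],2)) for b in cams.boxes_of(n,t)[:2]])
E
```

```text
pics
{'t': 0.0, 'qpos': array([-1.16097682e+00,  4.23824055e-01,  1.63066961e+00, -2.04042251e-05,
        1.08860389e+00, -1.90242081e-02]), 'qvel': array([-0.00131067,  0.0002456 , -0.00032975,  0.00032091, -0.00035752,
       -0.00019688]), 'joint_torque': array([-1.49622396e-03, -5.44634485e+01, -2.73665106e+01,  6.44056569e-02,
        2.28396471e-02, -1.34722177e-04]), 'ee_pos': array([ 259.67370046, -567.90052568,  221.92018984]), 'orientation': array([-3.06820662e+00, -6.68177276e-01,  4.86584217e-04]), 'ft_force': array([ 0.54161169, -0.03426204,  0.28539936]), 'moment': array([ 0.03603711, -0.00578742,  0.04217   ]), 'grasp_force': 0.0, 'width': 87.56407286908033}
side [[590.67961912   0.         316.98990319]
 [  0.         590.67961912 241.54967833]
 [  0.           0.           1.        ]] [ 293.89784686  984.42022562 1056.92532454] [-0.55646844  2.73008547 -1.14250627]
gauge [(array([406., 210.,  40.,  81.]), 0.97)]
tab_grip [(array([407., 208.,  44.,  78.]), 0.7)]
shoe_mid [(array([407., 209.,  41.,  82.]), 0.89)]
pointer [(array([252., 283.,  93.,  58.]), 0.49), (arr
[... 406 characters left out ...]
30782]
 [  0.         450.31969304 236.19597733]
 [  0.           0.           1.        ]] [436.42081919  99.59283734 984.78218951] [-2.0811681   2.10758085 -0.23907937]
gauge [(array([440., 320.,  94.,  28.]), 0.58)]
tab_grip [(array([280., 290.,  75.,  76.]), 0.19)]
shoe_mid [(array([442., 319.,  97.,  28.]), 0.64)]
pointer [(array([441., 318.,  93.,  29.]), 0.6)]
mark []
offcut [(array([278., 288.,  73.,  75.]), 0.57)]
ridge [(array([278., 288.,  36.,  36.]), 0.58)]
mallet [(array([270., 190.,  35., 110.]), 0.76), (array([278., 285.,  34.,  36.]), 0.27)]
gouge [(array([422., 201.,  33.,  88.]), 0.64), (array([278., 285.,  37.,  38.]), 0.4)]
scrap [(array([168., 295.,  52.,  50.]), 0.74)]
```

```bash
python3 - <<'E'
import cv2
a=cv2.imread("pics/side0.png")[130:450,170:470]; b=cv2.imread("pics/top0.png")[120:400,120:520]
b=cv2.resize(b,None,fx=2,fy=2,interpolation=2); cv2.imwrite("pics/b.png",b)
cv2.imwrite("pics/a.png",cv2.resize(a,(562,600),interpolation=2))
E
```

```text
(no output)
```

View pics/b.png

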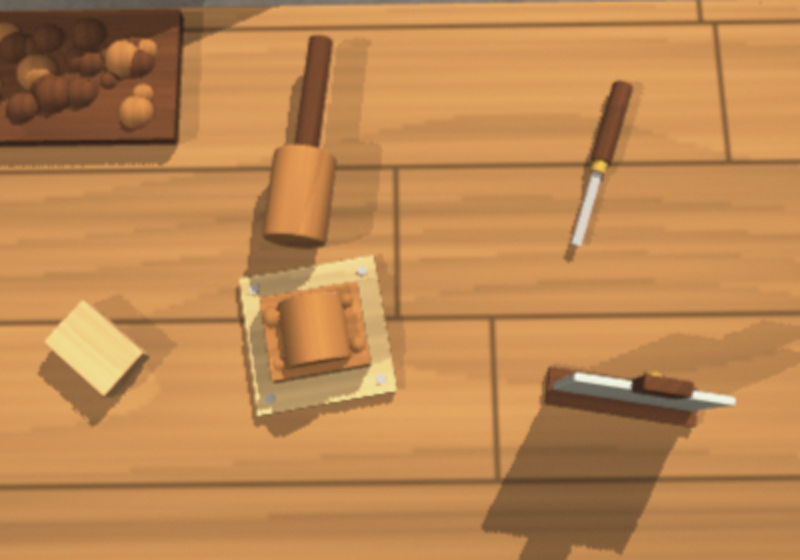

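View pics/a.png

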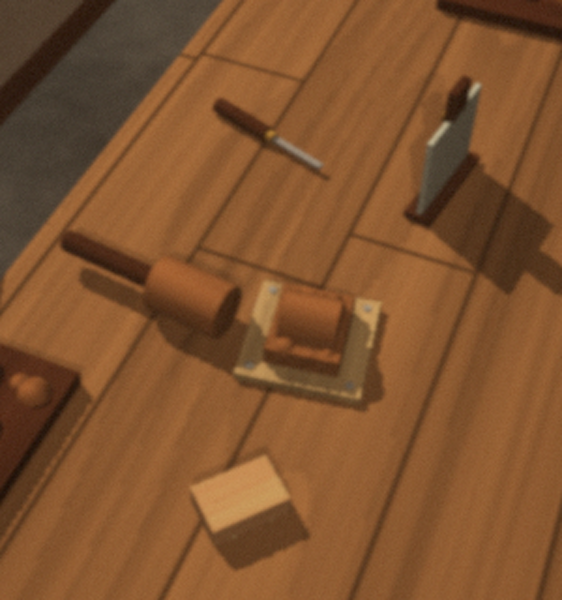

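The top view (2x crop) shows the gauge's panel top edge from (575,377) to (735,402), its tab at (665,385), a yellow pivot dot above the tab at (653,376), and the offcut base corners at (240,282), (374,257), (395,392), (257,415). The side view shows a plain panel face, so the dial faces away from that camera.

```bash
cat >> h.py <<'E'
def cam(n):
    im=cams.get_image(n)
    if n=="wrist":
        o=ctrl.get_obs()
    return im
class C:
    def __init__(s,K,xyz,rv):
        s.K=np.array(K,float); s.c=np.array(xyz,float); s.R=R.from_rotvec(rv).as_matrix() if np.shape(rv)==(3,) else np.array(rv)
    def proj(s,P):
        q=(np.atleast_2d(P)-s.c)@s.R; q=q@s.K.T; return q[:,:2]/q[:,2:]
    def ray(s,uv,z):
        d=s.R@np.linalg.inv(s.K)@[uv[0],uv[1],1]; return s.c+d*(z-s.c[2])/d[2]
def static(n):
    im=cams.get_image(n); return C(im["camera_matrix"],im["xyz"],im["rotation"]),im["image"]
def gauge(p,pts):  # p=x,y,yaw
    c,s=np.cos(p[2]),np.sin(p[2]); pts=np.atleast_2d(pts).astype(float)
    return np.c_[p[0]+c*pts[:,0]-s*pts[:,1],p[1]+s*pts[:,0]+c*pts[:,1],pts[:,2]]
E
python3 - <<'E'
from h import *
T,_=static("top"); S,_=static("side")
f=lambda x,y:(120+x/2,120+y/2)
for n,p,z in [("ptL",f(575,377),136),("ptR",f(735,402),136),("tab",f(665,381),182),("pivot",f(653,376),124),("shoeL",f(547,375),6),("shoeRlow",f(695,424),6)]:
    print(n,np.round(T.ray(p,z)))
P=[T.ray(f(*q),15) for q in [(240,282),(374,257),(395,392),(257,415)]]
print(np.round(P),np.mean(P,0)); 
for i in range(4): print(np.linalg.norm(P[i]-P[i-1]),np.degrees(np.arctan2(*(P[i]-P[i-1])[[1,0]])))
# side crop: scale 1.875 ; base corners
g=lambda x,y:(170+x/1.875,130+y/1.875)
for n,p,z in [("ridgeTopL",g(283,288),70),("baseL",g(237,378),10),("baseR",g(362,397),10),("baseTR",g(381,303),10),("baseTL",g(264,284),10),("panTopR",g(479,87),136),("panTopL",g(428,150),136),("tabtop",g(460,82),182)]:
    print(n,np.round(S.ray(p,z)))
for n in ("gauge","mallet","offcut"):
    print(n,np.round(T.ray(cams.boxes_of("top",n)[0]["rect"][:2],0)))
E
```

```text
ptL [498. -64. 136.]
ptR [ 473. -211.  136.]
tab [ 490. -134.  182.]
pivot [ 499. -140.  124.]
shoeL [510. -60.   6.]
shoeRlow [ 457. -214.    6.]
[[614. 272.  15.]
 [640. 125.  15.]
 [493. 104.  15.]
 [471. 250.  15.]] [554.6305696  187.92167696  15.        ]
144.64566418230277 8.723012716825533
149.10553082516049 -79.96622005754877
148.27600166451558 -171.74387837131633
147.8584136927531 98.63985639866947
ridgeTopL [596. 177.  70.]
baseL [611. 278.  10.]
baseR [468. 245.  10.]
baseTR [493. 102.  10.]
baseTL [638. 132.  10.]
panTopR [ 470. -203.  136.]
panTopL [496. -53. 136.]
tabtop [ 486. -143.  182.]
gauge [ 482. -159.    0.]
mallet [779. 210.   0.]
offcut [557. 193.   0.]
```

The dial faces world +x at a yaw of about -10°. The offcut is at about (555,189) with a yaw of about 9.5°, and its ridge runs along x. Next I check the wrist camera and refine these fits.

```bash
python3 - <<'E'
from h import *
im=cams.get_image("wrist"); print(im["mount"].round(3),im["camera_matrix"])
o=ctrl.get_obs(); print(R.from_rotvec(o["orientation"]).as_matrix().round(3))
T,_=static("top"); S,_=static("side")
from scipy.optimize import least_squares
ms={}
for n,c in(("top",T),("side",S)):
    r=cams.cut_out(n,"ridge")[0]; ms[n]=r; print(n,r["p"],r["rect"], T.ray(r["rect"][:2],55) if n=="top" else S.ray(r["rect"][:2],55))
    cv2.imwrite(f"pics/m_{n}.png",r["pixels"].astype(np.uint8)*255)
    u,v=np.where(r["pixels"])[::-1]; print(cv2.minAreaRect(np.c_[u,v].astype(np.float32)))
def cyl():
    a=np.linspace(0,np.pi,19); return np.array([[x,35*np.cos(t),35+35*np.sin(t)] for x in(-35,35) for t in a if 35+35*np.sin(t)>=40])
def res(p):
    out=[]
    for n,c in(("top",T),("side",S)):
        q=c.proj(gauge(p,cyl())).astype(np.float32); h=cv2.convexHull(q)
        m=np.zeros((480,640),np.uint8); 
        m=cv2.fillPoly(m,[np.round(h*16).astype(np.int32)],1,shift=4)
        out.append(1-(m.astype(bool)&ms[n]["pixels"]).sum()/(m.astype(bool)|ms[n]["pixels"]).sum())
    return out
from scipy.optimize import minimize
for y0 in(0.16,0.16+np.pi/2):
    b=minimize(lambda p:sum(res([555+p[0]*10,189+p[1]*10,y0+p[2]*.1])),[0,0,0],method="Nelder-Mead",options=dict(initial_simplex=[[0,0,0],[1,0,0],[0,1,0],[0,0,1]]))
    print(y0,b.x*[10,10,.1]+[555,189,y0],b.fun,res(b.x*[10,10,.1]+[555,189,y0]))
E
```

```text
[[ 1.00000e-03 -9.64000e-01 -2.67000e-01  7.42240e+01]
 [ 1.00000e+00  1.00000e-03  1.00000e-03  2.59000e-01]
 [-0.00000e+00 -2.67000e-01  9.64000e-01 -1.61662e+02]
 [ 0.00000e+00  0.00000e+00  0.00000e+00  1.00000e+00]] [[403.5863174    0.         321.65124098]
 [  0.         403.5863174  233.32771633]
 [  0.           0.           1.        ]]
[[ 0.909  0.416 -0.   ]
 [ 0.416 -0.909 -0.   ]
 [-0.     0.    -1.   ]]
top 0.62 [279.1, 288.1, 38.7, 36.9] [548.80942065 182.51693272  55.        ]
((277.0, 284.0), (35.51018142700195, 33.86619186401367), 80.53767395019531)
side 0.73 [335.1, 301.2, 39.7, 33.4] [552.60399571 199.7401156   55.        ]
((334.51922607421875, 299.9038391113281), (33.14362716674805, 26.671791076660156), 11.309932708740234)
0.16 [5.57374105e+02 1.87704529e+02 1.59363450e-01] 0.11149101201279055 [np.float64(0.046798029556650245), np.float64(0.0646929824561403)]
1.7307963267948965 [558.36664005 186.13816283   1.7414764 ] 0.29049756097560975 [np.float64(0.09440000000000004), np.float64(0.1960975609756097)]
```

The ridge fit puts the offcut at (557,188) with yaw 0.16. First I move the wrist camera in front of the dial to read the mark.

move_arm(
  steps=[
    [[0.965,-0.52,0],0,0],
    [[0.965,-0.52,0],0,0],
    [[0.965,-0.52,0],0,0],
    [[0.965,-0.52,0],0,0],
    [[0.965,-0.52,0],0,0],
    [[0.965,-0.52,0],0,0],
    [[0.965,-0.52,0],0,0],
    [[0.965,-0.52,0],0,0],
    [[0.965,-0.52,0],0,0],
    [[0.965,-0.52,0],0,0],
    [[0.965,-0.52,0],0,0],
    [[0.965,-0.52,0],0,0],
    [[0.965,-0.52,0],0,0],
    [[0.965,-0.52,0],0,0],
    [[0.965,-0.52,0],0,0],
    [[0.965,-0.52,0],0,0],
    [[0.965,-0.52,0],0,0],
    [[0.965,-0.52,0],0,0],
    [[0.965,-0.52,0],0,0],
  ],
)

```text
t: 3.18
ee_pos: [574.8, -151.9, 222.8]
orientation: [3.07, 0.669, 0.0]
ft_force: [-0.9, -0.4, 0.1]
width: 87.8
grasp_force: 0.0
```

move_arm(
  steps=[
    [[0,0,0],0.98,0],
    [[0,0,0],0.98,0],
    [[0,0,0],0.98,0],
    [[0,0,0.4],0.98,0],
    [[0,0,0.8],0.98,0],
    [[0,0,0.8],0.98,0],
    [[0,0,0.8],0.98,0],
    [[0,0,0],0,0],
    [[0,0,0],0,0],
  ],
)

```text
t: 3.93
ee_pos: [573.5, -153.0, 152.0]
orientation: [-3.13, 0.262, 0.003]
ft_force: [-0.0, 0.5, 0.2]
width: 87.6
grasp_force: 0.0
```

```bash
cat >> h.py <<'E'
def wrist():
    o=ctrl.get_obs(); im=cams.get_image("wrist"); M=im["mount"]
    Rt=R.from_rotvec(o["orientation"]).as_matrix()
    return C(im["camera_matrix"],o["ee_pos"]+Rt@M[:3,3],Rt@M[:3,:3]),im["image"],o
E
python3 - <<'E'
from h import *
W,im,o=wrist(); print(o["t"],o["ee_pos"],o["qpos"],R.from_rotvec(o["orientation"]).as_matrix().round(3))
cv2.imwrite("pics/w1.png",im[:,:,::-1])
for t in("gauge","pointer","mark"):
    print(t,[(np.round(b["rect"],1),round(b["p"],2)) for b in cams.boxes_of("wrist",t)[:2]])
g=(485,-137,-.168)
print(W.proj(gauge(g,[[8,0,124],[4,-75,136],[4,75,136],[20,-80,12],[20,80,12],[0,0,182]])).round())
E
```

```text
3.9333 [ 573.45801031 -152.9595305   152.03035045] [-2.80722698e-01  4.66700902e-01  1.74955257e+00  1.86264882e-05
  9.27612296e-01  1.45734853e+00] [[ 0.986 -0.167 -0.002]
 [-0.167 -0.986  0.001]
 [-0.002 -0.    -1.   ]]
gauge [(array([321.1, 379.5, 281.9, 174.2]), 0.84)]
pointer [(array([322.2, 341.8,  29.3,  34.7]), 0.8), (array([323. , 381. , 278.6, 175.2]), 0.29)]
mark [(array([302.2, 334.6,  19.2,  25. ]), 0.83)]
[[320. 412.]
 [462. 435.]
 [179. 434.]
 [419. 304.]
 [223. 304.]
 [320. 524.]]
```

View pics/w1.png

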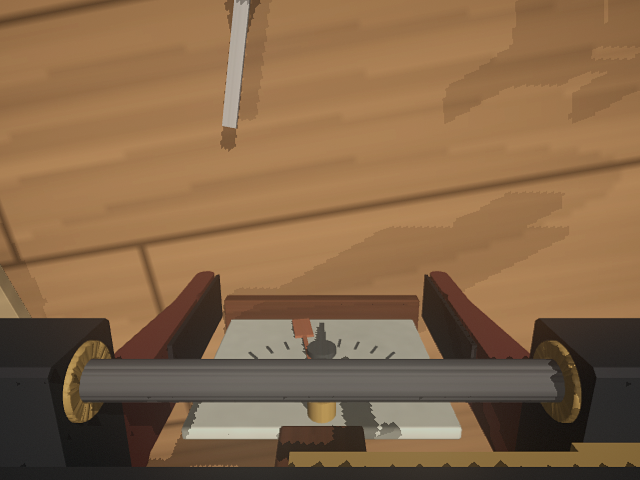

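The wrist view shows the dial. The copper plate is at (302,328), left of the dark pointer tip at (321,323), and left is gauge +y. The shoe and panel edges land close to my predictions. Next I compute the mark angle.

```bash
python3 - <<'E'
from h import *
W,im,o=wrist()
g=(485,-137,-.168); c,s=np.cos(g[2]),np.sin(g[2]); n=np.array([c,s,0])
m=im.astype(int)
sub=m[310:345,285:335]
red=(m[:,:,0]>150)&(m[:,:,0]-m[:,:,1]>60)&(m[:,:,0]-m[:,:,2]>60); red[:312]=0;red[345:]=0;red[:,:285]=0;red[:,335:]=0
v,u=np.where(red); print(len(u),u.min(),u.max(),v.min(),v.max())
rows=[(u[v==r].mean(),r) for r in np.unique(v)]
for d in(5,8,11):
  def loc(p):
    dd=W.R@np.linalg.inv(W.K)@[p[0],p[1],1]; P0=np.array([g[0],g[1],0])+d*n
    P=W.c+dd*(n@(P0-W.c))/(n@dd)-[g[0],g[1],0]; return -s*P[0]+c*P[1],P[2]
  a=[loc(r) for r in rows]; q=loc((321,323))
  print(d,[(round(np.arctan2(y,124-z),3),round(np.hypot(y,124-z))) for y,z in a][::3], "ptr",np.round(q,1))
for nme in("pointer","mark"):
  k=cams.cut_out("wrist",nme)[0]; v,u=np.where(k["pixels"]); print(nme,k["p"],len(u),u.mean(),v.mean(),loc((u.mean(),v.mean())))
E
```

```text
16 295 312 336 338
5 [(np.float64(0.087), 90)] ptr [-0.4 13. ]
8 [(np.float64(0.09), 85)] ptr [-0.4 18.7]
11 [(np.float64(0.094), 80)] ptr [-0.4 24.4]
pointer 0.65 573 320.65968586387436 346.18150087260034 (np.float64(-0.15610058846030328), np.float64(58.993242347028))
mark 0.71 352 302.29545454545456 330.36079545454544 (np.float64(14.010729772299808), np.float64(36.20020501228788))
```

Mark angle is about 0.155 rad. Comparing edges also moves the gauge to x ≈ 490. Now I rise, turn 90°, and go over the tab.

move_arm(
  steps=[
    [[0,0,-0.9],-1,0],
    [[0,0,-0.95],-1,0],
    [[0,0,-0.95],-1,0],
    [[0,0,0],-1,0],
    [[0,0,0],-1,0],
    [[0,0,0],-1,0],
    [[0,0,0],-1,0],
    [[0,0,0],-1,0],
    [[0,0,0],-1,0],
    [[0,0,0],-1,0],
    [[0,0,0],-1,0],
    [[0,0,0],-1,0],
    [[0,0,0],-1,0],
    [[0,0,0],-1,0],
    [[0,0,0],-1,0],
    [[0,0,0],-1,0],
    [[0,0,0],-1,0],
    [[0,0,0],-1,0],
    [[0,0,0],0,0],
  ],
)

```text
t: 5.87
ee_pos: [574.2, -153.2, 223.2]
orientation: [2.398, 2.029, 0.001]
ft_force: [0.3, -0.8, -0.7]
width: 88.1
grasp_force: 0.0
```

move_arm(
  steps=[
    [[0,-0.85,0],0,0],
    [[0,-0.85,0],0,0],
    [[0,-0.85,0],0,0],
    [[0,-0.85,0],0,0],
    [[0,0,0],0,0],
    [[0,0,0],0,0],
  ],
)

```text
t: 6.37
ee_pos: [490.1, -138.8, 223.3]
orientation: [2.403, 2.022, 0.001]
ft_force: [-0.3, -0.2, 1.2]
width: 88.0
grasp_force: 0.0
```

```bash
python3 - <<'E'
from h import *
W,im,o=wrist(); print(o["t"],o["ee_pos"],o["qpos"],R.from_rotvec(o["orientation"]).as_matrix().round(3))
cv2.imwrite("pics/w2.png",im[:,:,::-1])
g=(490,-138,-.168)
print(W.proj(gauge(g,[[-7,-22,182],[7,-22,182],[7,22,182],[-7,22,182],[-4,75,136],[4,75,136],[20,80,12],[-20,80,12]])).round())
E
```

```text
6.3667 [ 490.12725816 -138.80202205  223.28530136] [-2.99352798e-01  2.52340518e-01  1.88253008e+00  3.93059360e-05
  1.00566843e+00 -1.27503254e-01] [[ 0.171  0.985  0.001]
 [ 0.985 -0.171 -0.   ]
 [-0.     0.001 -1.   ]]
[[306. 301.]
 [332. 301.]
 [332. 223.]
 [305. 223.]
 [312. 117.]
 [325. 117.]
 [342. 113.]
 [297. 113.]]
```

View pics/w2.png

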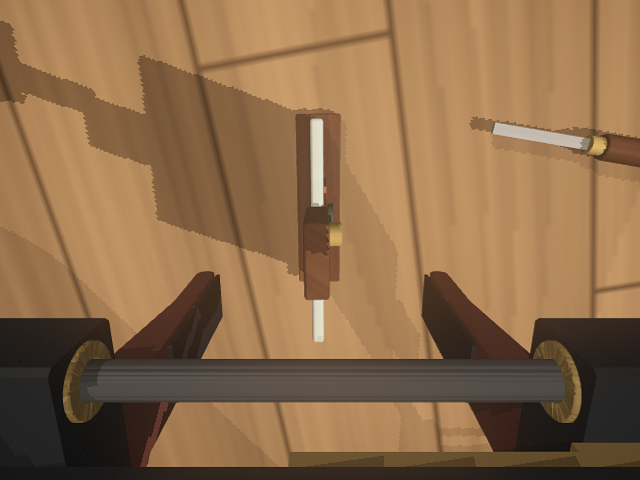

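The wrist view shows the tab top at (318,225–300), the panel edge at row 117 and the shoe at columns 296–341, all as predicted. Now I descend and grip.

move_arm(
  steps=[
    [[0,0,0.8],0,0],
    [[0,0,0.8],0,0],
    [[0,0,0.8],0,0],
    [[0,0,0.6],0,0],
    [[0,0,0.2],0,0],
    [[0,0,0],0,0.4],
    [[0,0,0],0,0.7],
    [[0,0,0],0,0.8],
    [[0,0,0],0,1],
    [[0,0,0],0,1],
    [[0,0,0],0,1],
    [[0,0,0],0,1],
    [[0,0,0],0,1],
    [[0,0,0],0,1],
    [[0,0,0],0,1],
    [[0,0,0],0,1],
  ],
)

```text
t: 7.75
ee_pos: [490.2, -138.8, 142.7]
orientation: [-2.402, -2.025, 0.0]
ft_force: [-0.5, 0.6, 0.8]
width: 18.3
grasp_force: 0.2
```

move_arm(
  steps=[
    [[0,0,0],0,1],
    [[0,0,0],0,1],
    [[0,0,0],0,1],
    [[0,0,0],0,1],
    [[0,0,-0.3],0,1],
    [[0,0,-0.6],0,1],
    [[0,0,-0.8],0,1],
    [[0,0,-0.8],0,1],
    [[0,0,-0.7],0,1],
    [[0,0,-0.5],0,1],
    [[0,0,-0.2],0,1],
    [[0,0,0],0,1],
    [[0,0,0],0,1],
    [[0,0,0],0,1],
  ],
)

```text
t: 8.92
ee_pos: [489.6, -138.6, 239.2]
orientation: [-2.401, -2.024, 0.002]
ft_force: [0.5, 0.3, -3.5]
width: 13.7
grasp_force: 30.0
```

Gripped and lifted. I carry it to above the crest and turn it to align with the offcut.

move_arm(
  steps=[
    [[0.4,0.025,0],0,1],
    [[0.7,0.025,0],0,1],
    [[0.9,0.025,0],0,1],
    [[0.9,0.025,0],0,1],
    [[0.9,0.025,0],0,1],
    [[0.9,0.025,0],0,1],
    [[0.9,0.025,0],0,1],
    [[0.9,0.025,0],0,1],
    [[0.9,0.025,0],0,1],
    [[0.9,0.025,0],0,1],
    [[0.9,0.025,0],0,1],
    [[0.9,0.025,0],0,1],
    [[0.9,0.025,0],0,1],
    [[0.9,0.025,0],0,1],
    [[0.7,0.025,0],0,1],
    [[0.5,0.025,0],0,1],
    [[0.2,0,0],-0.8,1],
  ],
)

```text
t: 10.33
ee_pos: [556.1, 189.4, 239.3]
orientation: [-2.328, -2.108, 0.001]
ft_force: [0.2, -0.1, -4.0]
width: 13.7
grasp_force: 30.0
```

move_arm(
  steps=[
    [[0,0,0],-0.8,1],
    [[0,0,0],-0.8,1],
    [[0,0,0],-0.8,1],
    [[0,0,0],-0.6,1],
    [[0,0,0],0,1],
    [[0,0,0],0,1],
    [[0,0,0],0,1],
  ],
)

```text
t: 10.92
ee_pos: [556.1, 187.3, 239.8]
orientation: [-2.036, -2.392, 0.001]
ft_force: [0.1, 0.1, -3.7]
width: 13.8
grasp_force: 30.0
```

```bash
python3 - <<'E'
from h import *
W,im,o=wrist(); Rt=R.from_rotvec(o["orientation"]).as_matrix()
print(o["t"],o["ee_pos"],o["ft_force"],o["grasp_force"],Rt.round(3))
cv2.imwrite("pics/w3.png",im[:,:,::-1])
# predicted gauge in tool frame for rolls
def G(pts,a,d=0):
    # gauge point in tool coords: tool x=gauge y, tool y=gauge x, tool z=-gauge z; roll about grip point, +y dips by a
    p=np.atleast_2d(pts).astype(float); y=p[:,1]-d; h=p[:,2]-162
    return np.c_[np.cos(a)*y+np.sin(a)*h,p[:,0],-19-(np.cos(a)*h-np.sin(a)*y)]
pts=[[-20,80,12],[20,80,12],[-4,75,136],[4,75,136],[-4,-75,136],[4,-75,136]]
for a in(0,.05,.15): print(a,W.proj(G(pts,a)@Rt.T+o["ee_pos"]).round(1).tolist())
O=(556.5,188,.16)
a=np.linspace(0,np.pi,7)
print(W.proj(gauge(O,[[-45,-52,40],[45,-52,40],[45,52,40],[-45,52,40],[-35,0,70],[35,0,70],[-75,75,10],[75,75,10]])).round().tolist())
E
```

```text
10.9167 [556.10475814 187.25481983 239.7735995 ] [ 0.05153103  0.14151195 -3.65641769] 29.999387562274933 [[-0.159  0.987 -0.001]
 [ 0.987  0.159 -0.   ]
 [-0.    -0.001 -1.   ]]
0 [[291.1, 110.9], [348.7, 111.0], [308.4, 116.2], [328.3, 116.2], [310.8, 428.2], [326.8, 428.2]]
0.05 [[291.7, 122.3], [348.1, 122.3], [308.7, 119.8], [328.2, 119.8], [310.6, 435.8], [326.9, 435.8]]
0.15 [[292.7, 144.5], [347.2, 144.5], [309.3, 127.9], [327.9, 128.0], [310.2, 451.2], [327.0, 451.2]]
[[273.0, 258.0], [369.0, 258.0], [372.0, 146.0], [270.0, 145.0], [279.0, 211.0], [363.0, 211.0], [241.0, 118.0], [402.0, 119.0]]
```

View pics/w3.png

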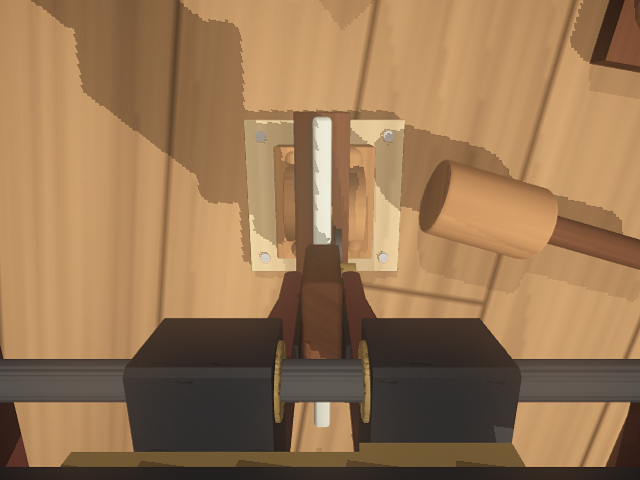

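The wrist view shows the gauge upright in the grip, shoe end at row 112 (111 predicted), straddling the offcut whose block spans columns 274–374, centred to about 3 mm. I lower it to contact in small steps.

move_arm(
  steps=[
    [[0.1,0.1,0.3],0,1],
    [[0,0,0.3],0,1],
    [[0,0,0.2],0,1],
    [[0,0,0.1],0,1],
    [[0,0,0.06],0,1],
    [[0,0,0.06],0,1],
    [[0,0,0.04],0,1],
    [[0,0,0],0,1],
    [[0,0,0],0,1],
  ],
)

```text
t: 11.72
ee_pos: [558.5, 190.1, 213.8]
orientation: [2.035, 2.393, 0.0]
ft_force: [-0.9, -0.8, -3.3]
width: 13.9
grasp_force: 30.0
```

move_arm(
  steps=[
    [[0,0,0.06],0,1],
    [[0,0,0.04],0,1],
    [[0,0,0],0,1],
    [[0,0,0],0,1],
  ],
)

```text
t: 12.05
ee_pos: [558.9, 190.2, 212.4]
orientation: [2.034, 2.393, 0.002]
ft_force: [-1.9, -0.5, 5.7]
width: 14.0
grasp_force: 30.0
```

Contact is made at about 9 N. Now I rock it toward +y.

move_arm(
  steps=[
    [[0.08,0,0],0,1],
    [[0.08,0,0],0,1],
    [[0.08,0,0.01],0,1],
    [[0.08,0,0.01],0,1],
    [[0.08,0,0.01],0,1],
    [[0,0,0],0,1],
    [[0,0,0],0,1],
  ],
)

```text
t: 12.63
ee_pos: [557.3, 199.8, 211.8]
orientation: [2.033, 2.393, 0.001]
ft_force: [-2.0, -1.6, 8.0]
width: 14.2
grasp_force: 30.0
```

```bash
cat >> h.py <<'E'
def G(pts,a,d=0,e=0):
    p=np.atleast_2d(pts).astype(float); y=p[:,1]-d; h=p[:,2]-162-e
    return np.c_[np.cos(a)*y+np.sin(a)*h,p[:,0],-19-(np.cos(a)*h-np.sin(a)*y)]
E
cat > roll.py <<'E'
from h import *
import sys
W,im,o=wrist(); Rt=R.from_rotvec(o["orientation"]).as_matrix()
print(o["t"],o["ee_pos"].round(1),o["ft_force"].round(1))
cv2.imwrite(f"pics/{sys.argv[1]}.png",im[:,:,::-1])
pts=[[0,80,12],[0,75,136],[0,-75,136]]
for a in(0,.05,.1,.15,.2): print(a,W.proj(G(pts,a)@Rt.T+o["ee_pos"])[:,1].round(1).tolist())
gy=im.astype(int)
for c in (300,342,318):  # columns: shoe left/right of the panel; panel
    col=gy[80:480,c-1:c+2].mean(1); d=np.abs(col[2:]-col[:-2]).sum(1); k=np.argsort(-d)[:10]; print(c,sorted((k+81).tolist()))
E
python3 roll.py w4
```

```text
12.6333 [557.3 199.8 211.8] [-2.  -1.6  8. ]
0 [111.0, 116.2, 428.2]
0.05 [122.3, 119.8, 435.8]
0.1 [133.5, 123.8, 443.5]
0.15 [144.5, 127.9, 451.2]
0.2 [155.4, 132.4, 459.0]
300 [122, 123, 124, 125, 401, 402, 403, 451, 452, 466]
342 [124, 125, 272, 273, 401, 402, 451, 452, 466, 467]
318 [124, 248, 249, 358, 401, 402, 437, 451, 452, 466]
```

Roll is about 0.06 rad after 10 mm, so it is rolling as predicted. I continue by about 15 mm.

move_arm(
  steps=[
    [[0.08,0,0.005],0,1],
    [[0.08,0,0.005],0,1],
    [[0.08,0,0.005],0,1],
    [[0.08,0,0.005],0,1],
    [[0.08,0,0.01],0,1],
    [[0.08,0,0.01],0,1],
    [[0.08,0,0.01],0,1],
    [[0.06,0,0.01],0,1],
    [[0,0,0],0,1],
    [[0,0,0],0,1],
    [[0,0,0],0,1],
    [[0,0,0],0,1],
  ],
)

```text
t: 13.68
ee_pos: [554.8, 215.1, 210.1]
orientation: [2.034, 2.393, 0.001]
ft_force: [-0.7, -1.0, 5.5]
width: 13.9
grasp_force: 30.0
```

```bash
python3 roll.py w5; python3 - <<'E'
import cv2
a=cv2.imread("pics/w5.png")[90:330,230:420]; cv2.imwrite("pics/w5c.png",cv2.resize(a,None,fx=2.5,fy=2.5,interpolation=2))
E
```

```text
13.6833 [554.8 215.1 210.1] [-0.7 -1.   5.5]
0 [111.0, 116.2, 428.2]
0.05 [122.3, 119.8, 435.8]
0.1 [133.5, 123.8, 443.5]
0.15 [144.5, 127.9, 451.2]
0.2 [155.4, 132.4, 459.0]
300 [140, 141, 146, 401, 402, 403, 404, 465, 466, 467]
342 [142, 143, 146, 401, 402, 403, 451, 452, 466, 467]
318 [136, 256, 257, 401, 402, 403, 451, 452, 466, 467]
```

View pics/w5c.png

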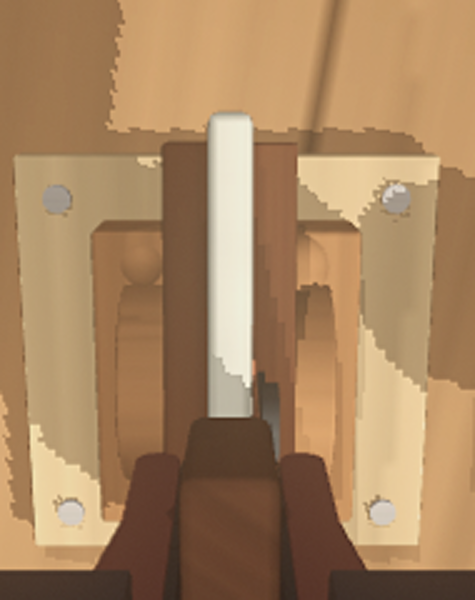

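In the crop, the shoe end is at row ≈147, the panel end at ≈135 and the tab top edge at ≈281. The two ends suggest somewhat different rolls, so the tab may have slipped in the pads. I fit roll and slip together, and add the dial parts and the top and side views.

```bash
python3 - <<'E'
from h import *
from scipy.optimize import least_squares
import numpy as np
W,im,o=wrist(); Rt=R.from_rotvec(o["orientation"]).as_matrix(); M=(Rt,o["ee_pos"])
# edge profiles w3 vs w5
for f in("w3","w5"):
    g=cv2.imread(f"pics/{f}.png").astype(float)
    for c0,c1,r0,r1 in((297,306,95,160),(338,346,95,160),(316,326,100,150),(312,330,230,300)):
        p=g[r0:r1,c0:c1].mean(1); d=np.abs(np.diff(p,axis=0)).sum(1); k=np.argsort(-d)[:6]; print(f,(c0,c1),[(int(r0+i+1),int(d[i])) for i in sorted(k)])
pts=np.array([[0,80,12],[0,75,136],[0,22,182],[0,22,136]])
print(W.proj(G(pts,0)@Rt.T+o["ee_pos"])[:,1])
obs=np.array([146.5,135.5,281,257])-1
fun=lambda p:W.proj(G(pts,p[0],p[1],p[2])@Rt.T+o["ee_pos"])[:,1]-obs
s=least_squares(fun,[.15,0,0]); print(s.x,s.fun)
a,d,e=s.x
for n,ang in(("mark",.155),("ptr",a),("ptr_gaugedown",0)):
    L=np.array([60,81,90,107]); P=np.c_[L*0+8,L*np.sin(ang),124-L*np.cos(ang)]
    print(n,W.proj(G(P,a,d,e)@Rt.T+o["ee_pos"]).round(1).tolist())
for t in("pointer","mark"):
    for b in cams.cut_out("wrist",t)[:2]: v,u=np.where(b["pixels"]); print(t,b["p"],np.round(b["rect"],1))
E
```

```text
w3 (297, 306) [(110, 43), (111, 89), (112, 108), (113, 10), (114, 3), (151, 1)]
w3 (338, 346) [(109, 4), (110, 8), (111, 137), (112, 66), (113, 41), (114, 17)]
w3 (316, 326) [(110, 79), (111, 79), (112, 43), (116, 61), (117, 163), (118, 69)]
w3 (312, 330) [(232, 19), (233, 34), (238, 46), (243, 46), (244, 147), (245, 127)]
w5 (297, 306) [(141, 57), (142, 51), (143, 11), (146, 53), (147, 66), (148, 13)]
w5 (338, 346) [(141, 11), (142, 25), (143, 89), (146, 10), (147, 90), (148, 53)]
w5 (316, 326) [(134, 28), (135, 57), (136, 86), (137, 58), (138, 46), (139, 19)]
w5 (312, 330) [(233, 19), (239, 18), (240, 40), (245, 24), (257, 310), (258, 18)]
[110.96057885 116.19149674 283.36722942 242.63180241]
[0.13648242 3.04847534 1.34102381] [ 0.42804199 -0.07414164  0.56592776 -0.94047592]
mark [[332.2, 253.8], [331.5, 243.5], [331.2, 239.5], [330.7, 232.7]]
ptr [[332.2, 255.5], [331.5, 245.6], [331.2, 241.8], [330.7, 235.2]]
ptr_gaugedown [[332.2, 268.0], [331.4, 261.3], [331.1, 258.7], [330.6, 254.3]]
```

The fit gives a roll of 0.136 rad with 3 mm of slip, which agrees with the 25 mm travelled. The mark needs about 0.155, so I nudge 3 mm more and settle.

move_arm(
  steps=[
    [[0.06,0,0.005],0,1],
    [[0.06,0,0.005],0,1],
    [[0,0,0],0,1],
    [[0,0,0],0,1],
    [[0,0,0],0,1],
    [[0,0,0],0,1],
    [[0,0,0],0,1],
    [[0,0,0],0,1],
    [[0,0,0],0,1],
    [[0,0,0],0,1],
    [[0,0,0],0,1],
    [[0,0,0],0,1],
    [[0,0,0],0,1],
    [[0,0,0],0,1],
    [[0,0,0],0,1],
    [[0,0,0],0,1],
    [[0,0,0],0,1],
    [[0,0,0],0,1],
  ],
)

```text
t: 15.38
ee_pos: [554.3, 218.2, 209.6]
orientation: [2.034, 2.393, 0.001]
ft_force: [-1.3, -2.8, 5.6]
width: 13.9
grasp_force: 30.0
```

```bash
python3 - <<'E'
from h import *
from scipy.optimize import least_squares
W,im,o=wrist(); Rt=R.from_rotvec(o["orientation"]).as_matrix()
cv2.imwrite("pics/w6.png",im[:,:,::-1])
print(o["t"],o["ee_pos"].round(1),o["ft_force"].round(1),o["grasp_force"],Rt.round(3)[:,2])
g=im.astype(float); E=[]
for c0,c1,r0,r1 in((297,306,144,165),(338,346,144,165),(316,326,125,150),(312,330,250,270),(312,330,272,292)):
    p=g[r0:r1,c0:c1].mean(1); d=np.abs(np.diff(p,axis=0)).sum(1); i=d.argmax(); w=d[max(0,i-1):i+2]; E.append(r0+1+max(0,i-1)+(w*np.arange(len(w))).sum()/w.sum())
print(np.round(E,1))
pts=np.array([[0,80,12],[0,80,12],[0,75,136],[0,22,136],[0,22,182]])
obs=np.array(E)-1
s=least_squares(lambda p:W.proj(G(pts,*p)@Rt.T+o["ee_pos"])[:,1]-obs,[.15,0,0],loss="soft_l1"); print(s.x.round(3),s.fun.round(1))
P=G([[0,0,0]],*s.x)@Rt.T+o["ee_pos"]; print("shoe_mid",P.round(1)); D=P[0,:2]-[558.5,187.5]; c,q=np.cos(.16),np.sin(.16); print("in offcut",c*D[0]+q*D[1],-q*D[0]+c*D[1])
a=im[190:290,290:390,::-1]; cv2.imwrite("pics/w6c.png",cv2.resize(a,(600,600),interpolation=2))
E
```

```text
15.3833 [554.3 218.2 209.6] [-1.3 -2.8  5.6] 30.00202238559723 [ 0.001 -0.    -1.   ]
[151.  151.3 138.  258.8 281.4]
[0.154 3.519 1.307] [ 0.3  0.  -0.1 -0.8  0.4]
shoe_mid [[559.  190.   67.8]]
in offcut 0.9304042410219426 2.4304342096674656
```

View pics/w6c.png

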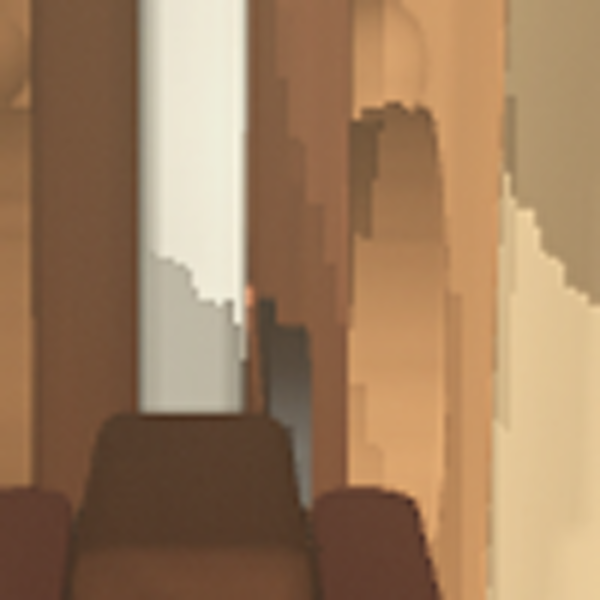

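The fit now gives a roll of 0.154 rad against a mark of about 0.153. The pointer tip at row 240 is where a vertical pointer should be. Press is about 9 N and the shoe centre is within 3 mm of the crest, so I hand in.

```bash
python3 -c "
from h import *
print(ctrl.close_job())"
```

```text
the job is handed in; nothing more can be done
None
```

I handed the job in with the gauge still gripped on the ridge: roll 0.154 rad against a measured mark of about 0.153, about 9 N on the ridge, shoe centre within about 3 mm of the crest, and mallet, gouge and scrap not touched; the judge returned no result.

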